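# Lock the trimming jig with its index pin, finding the hidden hole by feel

## Task

Take the flanged index pin out of its parking block and lock the dark square jig with it: reach the pin's shaft into the jig's round pocket, sweep its foot with light pressure over the sprung black floor until it drops into the hidden blind hole there, and push it gently fully home, so that the flange lies flat on the jig's top; then let go. Never push the sprung floor down to its stop, never press the pin hard on the jig, and leave the other things on the bench where they are.

Things in the scene. Friction and masses are not known exactly. Their poses are not given: they have to be found in the camera images.
- pin_grip (a point): centre of the index pin's black square grip, where it is grasped: 22 x 22 mm across (sides along this point's x and y), 34 mm tall. z runs up along the pin; below the grip sits a steel flange (underside 23 mm below this point), then the shaft, whose foot is 69 mm below this point. The pin hangs upright by its flange in the parking block at the start.
- pin_tip (a point): centre of the foot (end face) of the index pin's round steel shaft, 12 mm in diameter and 46 mm long below the flange, its end slightly bevelled; z up the shaft
- block_mouth (a point): centre of the hole's mouth on top of the fixed aluminium parking block (64 x 64 mm, 52 mm tall, on a 64 x 90 mm foot); vertical through hole 15 mm wide; z up
- jig_mouth (a point): centre of the mouth of the round pocket in the jig's top face; z up. The pocket is 33 mm wide, 30 mm deep. Its black floor has one blind hole, 14 mm wide, bevelled 1.5 mm, 20 mm deep, hard to see: its centre lies 4 to 7 mm to the side of the pocket's centre line, in a direction that differs every time. With the pin home its foot is 46 mm below this point.
- floor (a joint): how far the pocket's sprung floor is pushed down, in m: 0 at rest (30 mm below the rim), stop at 0.005. It begins to give at about 3 N and then takes 2 N for each mm (about 13 N at the stop).
- jig: the fixed jig, a dark square steel block 90 x 90 mm, 62 mm tall, on an aluminium foot 110 x 90 mm; origin at the centre of its underside, 62 mm below the pocket's mouth. The pin must not press on it with more than 40 N.
- pin: the index pin: shaft, steel flange 52 mm across and 6 mm thick, black grip; about 0.2 kg; origin at the foot (the same point as pin_tip), z up the shaft
- part_a: bystander: dark locating block with metal clip, 24 x 63 x 28 mm, lying near the bench's front edge, left of the jig; origin at the centre of its underside
- part_b: bystander: dark locating block with metal clip, 25 x 52 x 21 mm, near the front edge, right of the jig; origin at the centre of its underside
- part_c: bystander: dark locating block with metal clip, 24 x 60 x 29 mm, behind the jig and the parking block; origin at the centre of its underside
- casting: bystander: light grey open casting, 60 x 110 x 28 mm, behind the jig; origin at the centre of its underside
Not all that is in view belongs to the job. What is shaped like the pin but green or pink is not meant.

How it is judged:
By the outcome, as a careful person would: the job done as asked, in the order asked, and still so for the second after the job is handed in, with the robot touching nothing.
It also fails if it takes over 51 s, if anything falls off the work surface, if the arm or the gripper's body presses on something with over 40 N, if the wrist force passes 120 N, or if a joint passes its speed limit or range.

## Robot

A 6-joint arm with a two-finger parallel gripper is mounted at the origin on a cart in front of the work surface, level with it; the furniture and walls round the work are solid. World frame = base frame: x ahead of the robot, y to its left, z up, the work surface at z = 0. Lengths are in mm, angles in rad, forces in N, time in s.
With the tool pointing down it reaches from about 275 to 1000 mm from the base axis. Payload 8.4 kg.
Tool frame: the origin (TCP) lies where the fingers leave the gripper's body, on its centre line; the fingertips stand 73 mm ahead of it and the grasp point (between the pads) lies 54 mm ahead of it (grip_point_offset is the distance from the TCP to the grasp point, in mm); z points along the fingers, y is the direction in which the jaws open and shut (so a half turn about z gives the same grasp; the last joint's range is limited). The gripper opens to 85 mm and grips with 20 to 120 N. Pads are 22 mm wide; open, the fingers measure 114 mm over their backs; the gripper's body (76 mm by 85 mm) begins 54 mm behind the grasp point. The pads swing forward as they close: fully open they stand 13 mm farther back than shut.
Start: joints at [-1.125, 0.353, 1.633, -0, 1.155, -0.002], TCP at [270.614, -563.38, 303.881] pointing down, gripper open.
Joint ranges: [-2.63, 2.63], [-0.92, 2.1], [0.06, 2.66], [-1.3, 4.44], [0, 2.69], [-3.02, 3.02]. Speed limits (rad/s): [2.22, 2.22, 2.79, 3.14, 3.14, 3.14].

## Interface

Orientations are given as [roll, pitch, yaw] about the fixed x, y, z axes, in that order (R = Rz(yaw) Ry(pitch) Rx(roll)).
In Python, from rig import sense, grab_frame, sign_off, grip_point_offset gives the robot as it stands. The module is installed in compiled form; this text tells all that it offers.
- The arm moves only by the tool drive_tool, never from a script. Its argument "targets" is one flat list of numbers, 7 for each row, row after row: the shift along the tool's x, y, z in m, then the turn, a rotation vector about the tool's x, y, z in rad, then the opening, from 0 (shut) to 1 (fully open). In form: [tx, ty, tz, wx, wy, wz, grip, tx, ty, tz, wx, wy, wz, grip, ...]. A call has 1 to 12 rows; each row is the pose to reach, as a shift and turn from the pose commanded when the call began, along the tool's axes at that moment; what a row does not reach only later rows make up. A row lasts 1/12 s, in which the tool goes at most 41.7 mm and 7.16 degrees, less where a joint would pass 70% of its speed; a pose out of reach is approached as far as the arm can. A call with a gripper value outside its range is refused whole. The fingers move at their own pace and stop on an object; "force" is the grip in N (left out, the last holds). Time passes only in rows, so rows that repeat a pose let the fingers close. It gives the time, the measured TCP pose, the force and the opening at its end, in the units of the state.
- sense(): the state, without advancing time (a new reading comes with each control period).
- grab_frame(name): name is "scene" or "top"; returns a dict with "color" (384x512x3 uint8, blue, green, red), "vertical_fov" (degrees; the focal length in pixels is half the picture's height over the tangent of half this angle, whatever the lens; pixels are square), "cx", "cy" (the principal point, pixels), "world_from_camera" (4x4, takes a point from camera to world coordinates). Camera axes: x right, y down, z forward; pixel columns grow to the right and rows downward; lengths in mm; the calibration is good to about 2 mm. A picture is of the moment at which its call begins. There is no depth.
- sign_off(): hands the job in, once; it reports no verdict.
The state is a dict: "clock": time; "qpos": joint angles; "qvel": joint speeds; "joint_efforts": joint torques, N m; "eef_pos": TCP position; "tcp_rot": TCP orientation; "contact_force": force on the tool from outside, world axes, zero at the start; "wrist_torque": the same for the moment, N m; "opening": opening from 0.0 (shut) to 1.0 (fully open).
Only numpy, scipy, OpenCV 4.12 (cv2) and the standard library are available. Lean on these libraries where they do the work, as an engineer would, in place of code of your own. Each camera call takes 0.05 s, during which the arm holds its last target. There are 200 camera calls.

## Working session

There is one attempt and no reset: what is moved stays moved. The work goes in short steps, Python scripts to look and compute and a tool call to move; the robot and the scene stay as the last step left them, time stands still between calls to the robot, and variables do not carry over. Pictures are saved under pics/ and viewed, about 8 in all and at most 12, crops included, and the job is handed in when it is done.

Besides the shell and the picture viewer there is one more tool, called as name(argument=value, ...) on one line, values as JSON. drive_tool: Moves the arm, as the interface text tells. Its arguments: {"type":"object","properties":{"targets":{"type":"array"},"force":{"type":"number"}},"required":["targets"]}

```bash
mkdir -p pics
cat > h.py <<'E'
import numpy as np, cv2
from rig import sense, grab_frame, sign_off, grip_point_offset
def ray(f,u,v):
    F=f["color"].shape[0]/2/np.tan(np.radians(f["vertical_fov"])/2)
    T=np.array(f["world_from_camera"]); d=T[:3,:3]@np.array([(u-f["cx"])/F,(v-f["cy"])/F,1]); return T[:3,3],d
def atz(f,u,v,z):
    o,d=ray(f,u,v); return o+d*(z-o[2])/d[2]
def proj(f,p):
    F=f["color"].shape[0]/2/np.tan(np.radians(f["vertical_fov"])/2)
    q=np.linalg.inv(np.array(f["world_from_camera"]))@np.append(p,1); return q[0]/q[2]*F+f["cx"],q[1]/q[2]*F+f["cy"]
E
python3 - <<'E'
from h import *
import pickle
fs={n:grab_frame(n) for n in("scene","top")}
pickle.dump(fs,open("f0.pkl","wb"))
cv2.imwrite("pics/a.png",fs["scene"]["color"]);cv2.imwrite("pics/b.png",fs["top"]["color"])
for n in fs: print(n,fs[n]["vertical_fov"],fs[n]["cx"],fs[n]["cy"],np.round(fs[n]["world_from_camera"],3))
print(sense(),grip_point_offset)
E
```

```text
scene 45.688324396547365 256.3520903309005 185.61578681646193 [[-7.11000e-01 -3.18000e-01  6.27000e-01 -6.45200e+01]
 [-7.03000e-01  3.26000e-01 -6.32000e-01  7.82410e+02]
 [-3.00000e-03 -8.90000e-01 -4.55000e-01  5.37271e+02]
 [ 0.00000e+00  0.00000e+00  0.00000e+00  1.00000e+00]]
top 44.72193487012199 254.24082902436317 192.39843999110604 [[-1.000000e-02 -9.810000e-01  1.930000e-01  4.085870e+02]
 [-1.000000e+00  1.000000e-02 -1.000000e-03  1.211340e+02]
 [-1.000000e-03 -1.930000e-01 -9.810000e-01  1.066987e+03]
 [ 0.000000e+00  0.000000e+00  0.000000e+00  1.000000e+00]]
{'clock': 0.1, 'qpos': array([-1.12538921e+00,  3.53592145e-01,  1.63404896e+00, -3.05392002e-05,
        1.15519622e+00, -2.37547291e-03]), 'qvel': array([ 1.46380276e-03, -1.47339644e-03, -1.37044369e-03, -1.44193951e-04,
       -1.55075705e-05, -3.04235289e-04]), 'joint_efforts': array([ 4.49804875e-04, -6.06354260e+01, -3.42818177e+01,  4.24078360e-05,
        3.93813287e-03,  5.49501650e-06]), 'eef_pos': array([ 270.4696356 , -563.07950702,  303.23304014]), 'tcp_rot': array([-3.14034792e+00,  2.49674041e-05,  4.47794953e-01]), 'contact_force': array([0.65267613, 0.06706233, 0.84727118]), 'wrist_torque': array([0.01196767, 0.00798459, 0.01248142]), 'opening': 1.0016721407101776} 53.900000000000006
```

View pics/a.png

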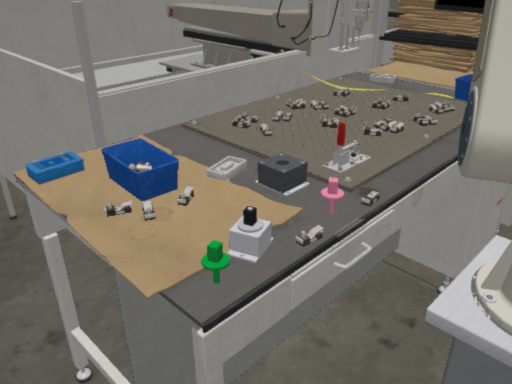

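View pics/b.png

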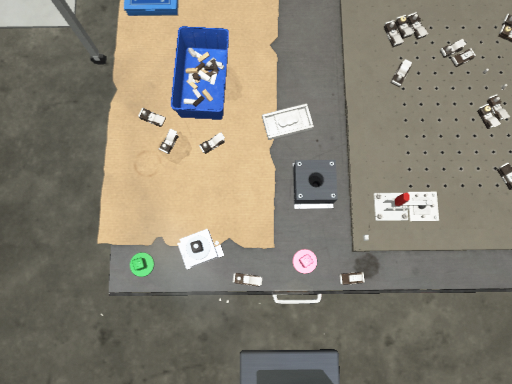

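Candidates in the top picture are the black grip in the aluminium block (197,247), a green decoy (141,265), a pink decoy (305,261) and a red clamp handle (402,198). The black grip fits the description. The jig pocket is at (316,180). I'll check both in close crops.

Run:
```python
from h import *
import pickle
fs=pickle.load(open("f0.pkl","rb"))
t=fs["top"]["color"];s=fs["scene"]["color"]
def c(i,x,y,w=50,h=36): return cv2.resize(i[y:y+h,x:x+w],None,fx=8,fy=8,interpolation=cv2.INTER_CUBIC)
a=np.hstack([c(t,172,229),c(t,291,160)]);b=np.hstack([c(s,225,203,50,36),c(s,258,155,50,36)])
cv2.imwrite("pics/c.png",np.vstack([a,b]))
f=fs["top"]
print(atz(f,197,246,103),atz(f,316,180,62))
```

```text
[486.71759403 239.00941099 103.        ] [632.56283352 -16.45988386  62.        ]
```

View pics/c.png

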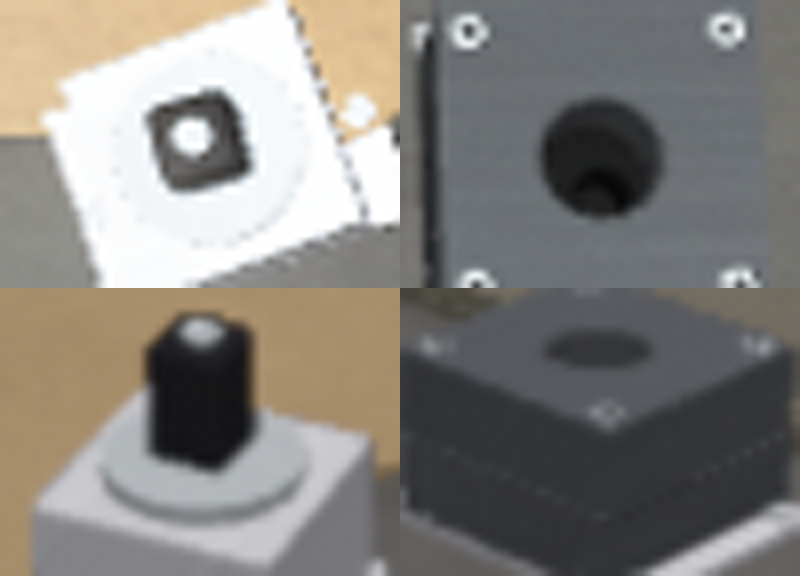

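Run:
```python
from h import *
import pickle
fs=pickle.load(open("f0.pkl","rb"))
t,s=fs["top"],fs["scene"]
def tri(a,b):
    o1,d1=ray(t,*a);o2,d2=ray(s,*b)
    k=np.linalg.lstsq(np.c_[d1,-d2],o2-o1,rcond=None)[0]; p,q=o1+k[0]*d1,o2+k[1]*d2
    return np.round((p+q)/2,1),np.round(p-q,1)
print("grip top",tri((196.7,246.2),(249.5,208.5)),atz(t,196.7,246.2,92),atz(s,249.5,208.5,92))
print("mouth",tri((315.6,179.2),(282.3,162.1)),atz(t,315.6,179.2,62),atz(s,282.3,162.1,62))
# flange center / block corners
acc=t["color"].astype(float)
for i in range(7): acc+=grab_frame("top")["color"]
acc/=8
c=acc[168:192,303:329]
c=np.clip((c-8)*2.2,0,255).astype(np.uint8)
cv2.imwrite("pics/d.png",cv2.resize(c,None,fx=24,fy=24,interpolation=cv2.INTER_CUBIC))
print(acc[170:192,305:327].mean(2).astype(int))
np.save("acc.npy",acc)
```

```text
grip top (array([488.3, 242. ,  91.6]), array([-2.2, -1.9, -0.4])) [487.20022949 240.97336632  92.        ] [489.21397909 243.15093168  92.        ]
mouth (array([633.9, -15.7,  63. ]), array([0.4, 0.4, 0.1])) [634.379443   -15.64129922  62.        ] [635.12309658 -17.48263852  62.        ]
[[112 112 113 112 113 112 113 113 112 112 112 112 113 113 113 113 113 113
  113 113 113 112]
 [112 112 112 113 113 113 113 112 112 110 109 106 111 112 113 114 114 114
  114 115 114 114]
 [110 110 110 110 110 110 106  99  92  80  73  74  78  93 102 107 109 110
  110 109 109 110]
 [109 109 109 109 109 103  85  60  57  44  44  44  45  48  64  89 105 110
  111 111 112 111]
 [111 111 110 110 105  84  54  42  43  43  44  44  46  46  46  55  82 102
  111 111 112 112]
 [111 111 111 106  85  54  41  41  40  40  41  42  45  45  45  46  55  83
  106 109 110 110]
 [111 112 111 100  60  39  35  31  30  31  31  31  36  42  46  47  45  62
  101 111 111 111]
 [111 111 109  90  40  32  31  31  30  31  31  31  30  32  40  45  46  51
   77 107 111 111]
 [110 109 106  81  31  31  30  31  31  31  31  31  31  30  32  4
[... 538 characters left out ...]
2  29  18   8  15  29  49  84
  110 115 115 115]
 [112 113 113 113 113 105  69  34  27  33  32  32  27  10  24  47  72 103
  113 113 113 112]
 [112 112 112 112 112 112 107  85  50  49  40  39  39  36  65 100 107 113
  111 113 112 112]
 [114 113 115 115 114 115 115 114 112 101  86  84  97  97 102 113 113 113
  113 113 113 113]
 [112 112 112 112 112 111 111 111 111 111 111 111 111 111 111 112 111 112
  112 112 112 112]
 [114 113 113 113 112 113 113 113 113 114 113 113 114 114 113 113 114 114
  114 114 115 115]
 [114 113 114 114 114 114 114 114 114 115 115 115 116 115 116 116 116 117
  117 117 117 117]
 [115 114 115 114 114 115 115 115 116 115 116 117 117 116 117 117 117 117
  118 118 118 118]]
```

View pics/d.png

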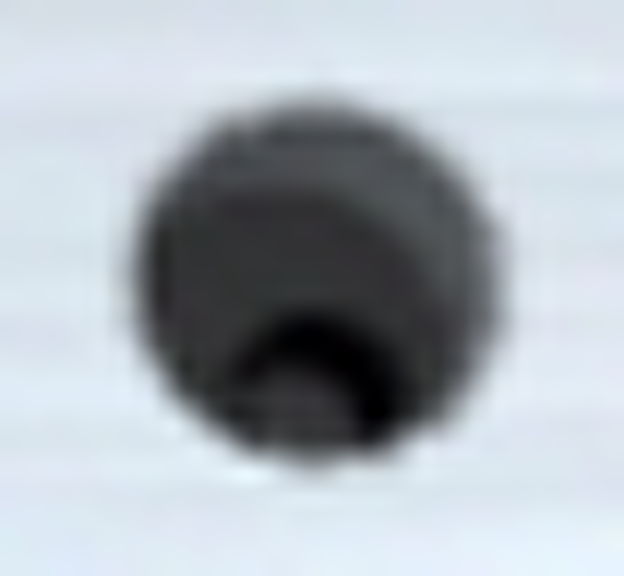

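The top view shows the pocket centre near (315.7,179.1). The blind hole is a dark ring centred near (315.7,184.2) on the floor, so it is offset toward the robot.

```bash
cat >> h.py <<'E'
from scipy.spatial.transform import Rotation as Ro
def to(p,yaw=None):
    s=sense();R=Ro.from_euler("xyz",s["tcp_rot"])
    d=R.inv().apply(np.array(p)-s["eef_pos"])/1000
    w=(R.inv()*Ro.from_euler("xyz",[np.pi,0,yaw])).as_rotvec() if yaw is not None else 0
    print("t",s["clock"],"pos",np.round(s["eef_pos"],2),"rot",np.round(s["tcp_rot"],4),"F",np.round(s["contact_force"],1),"open",round(s["opening"],3),"\n shift",np.round(d,4),"turn",np.round(w,4))
E
python3 - <<'E'
from h import *
import pickle
t=pickle.load(open("f0.pkl","rb"))["top"]
print(atz(t,315.7,179.1,62),atz(t,315.7,184.25,32))
to([488.2,242,230],np.radians(108.4))
E
```

```text
[634.60330044 -15.86986438  62.        ] [629.38604377 -19.5384895   32.        ]
t 0.45 pos [ 270.6  -563.34  303.82] rot [-3.1415 -0.      0.4478] F [-0.4 -0.4  0.3] open 1.002 
 shift [ 0.5448 -0.6317  0.0739] turn [-1.0000e-04 -1.0000e-04 -1.4441e+00]
```

drive_tool(targets=[0.545, -0.632, 0, 0, 0, -1.444, 1, 0.545, -0.632, 0, 0, 0, -1.444, 1, 0.545, -0.632, 0, 0, 0, -1.444, 1, 0.545, -0.632, 0, 0, 0, -1.444, 1, 0.545, -0.632, 0, 0, 0, -1.444, 1, 0.545, -0.632, 0, 0, 0, -1.444, 1, 0.545, -0.632, 0, 0, 0, -1.444, 1, 0.545, -0.632, 0, 0, 0, -1.444, 1, 0.545, -0.632, 0, 0, 0, -1.444, 1, 0.545, -0.632, 0, 0, 0, -1.444, 1, 0.545, -0.632, 0, 0, 0, -1.444, 1, 0.545, -0.632, 0, 0, 0, -1.444, 1], force=60)

```text
clock: 1.45
eef_pos: [401.0, -78.8, 304.3]
tcp_rot: [3.141, 0.001, 1.898]
contact_force: [1.7, -0.3, -0.4]
opening: 0.999
```

```bash
python3 -c "
from h import *
to([488.2,242,230],np.radians(108.4))"
```

```text
t 1.45 pos [401.05 -78.75 304.29] rot [3.1406e+00 6.0000e-04 1.8984e+00] F [ 1.7 -0.3 -0.4] open 0.999 
 shift [0.2757 0.1856 0.0743] turn [0.001  0.0006 0.0064]
```

drive_tool(targets=[0.27, 0.181, 0.074, 0, 0, 0, 1, 0.27, 0.181, 0.074, 0, 0, 0, 1, 0.27, 0.181, 0.074, 0, 0, 0, 1, 0.27, 0.181, 0.074, 0, 0, 0, 1, 0.27, 0.181, 0.074, 0, 0, 0, 1, 0.27, 0.181, 0.074, 0, 0, 0, 1, 0.27, 0.181, 0.074, 0, 0, 0, 1, 0.27, 0.181, 0.074, 0, 0, 0, 1, 0.27, 0.181, 0.074, 0, 0, 0, 1, 0.27, 0.181, 0.074, 0, 0, 0, 1, 0.27, 0.181, 0.074, 0, 0, 0, 1, 0.27, 0.181, 0.074, 0, 0, 0, 1])

```text
clock: 2.45
eef_pos: [487.3, 231.8, 230.1]
tcp_rot: [-3.141, 0.0, 1.891]
contact_force: [-0.5, 0.4, 0.1]
opening: 1.002
```

```bash
python3 -c "
from h import *
to([488.2,242,135],np.radians(108.4))"
```

```text
t 2.45 pos [487.29 231.77 230.08] rot [-3.1413e+00  2.0000e-04  1.8912e+00] F [-0.5  0.4  0.1] open 1.002 
 shift [0.0094 0.0041 0.0951] turn [-0.0002  0.0002 -0.0007]
```

drive_tool(targets=[0.0094, 0.004, 0, 0, 0, 0, 1, 0.0094, 0.004, 0, 0, 0, 0, 1, 0.0094, 0.004, 0.02, 0, 0, 0, 1, 0.0094, 0.004, 0.05, 0, 0, 0, 1, 0.0094, 0.004, 0.08, 0, 0, 0, 1, 0.0094, 0.004, 0.09, 0, 0, 0, 1, 0.0094, 0.004, 0.095, 0, 0, 0, 1, 0.0094, 0.004, 0.095, 0, 0, 0, 1, 0.0094, 0.004, 0.095, 0, 0, 0, 1])

```text
clock: 3.2
eef_pos: [489.1, 243.0, 136.0]
tcp_rot: [3.14, -0.0, 1.892]
contact_force: [0.9, 0.4, -0.5]
opening: 0.997
```

```bash
python3 -c "
from h import *
to([488.2,242,135],np.radians(108.4))
f=grab_frame('scene');print(proj(f,[488,242,80]))
c=f['color'][150:270,180:330]
cv2.imwrite('pics/e.png',cv2.resize(c,None,fx=5,fy=5,interpolation=cv2.INTER_CUBIC))"
```

```text
t 3.2 pos [489.09 243.01 135.96] rot [ 3.1403e+00 -2.0000e-04  1.8915e+00] F [ 0.9  0.4 -0.5] open 0.997 
 shift [-0.0007 -0.0012  0.001 ] turn [ 0.0013 -0.0002 -0.0004]
(np.float64(250.41325294634692), np.float64(213.80025145010174))
```

View pics/e.png

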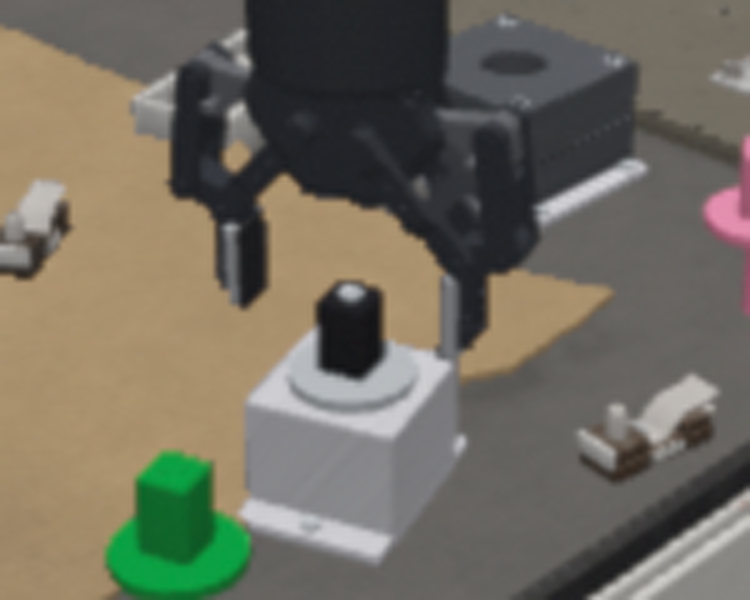

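The picture shows the jaws straddling the black grip centrally, with the tips clear of the flange. I'll close.

drive_tool(targets=[0, 0, 0, 0, 0, 0, 0.35, 0, 0, 0, 0, 0, 0, 0.2, 0, 0, 0, 0, 0, 0, 0.1, 0, 0, 0, 0, 0, 0, 0, 0, 0, 0, 0, 0, 0, 0, 0, 0, 0, 0, 0, 0, 0, 0, 0, 0, 0, 0, 0, 0, 0, 0, 0, 0, 0, 0, 0, 0, 0, 0, 0, 0, 0, 0, 0, 0, 0, 0, 0, 0, 0], force=40)

```text
clock: 4.08
eef_pos: [488.5, 242.9, 135.3]
tcp_rot: [3.141, -0.0, 1.892]
contact_force: [-1.6, -0.3, 5.7]
opening: 0.256
```

```bash
python3 -c "
from h import *
to([488.2,242,135],np.radians(108.4));print(sense()['wrist_torque'])"
```

```text
t 4.0833 pos [488.54 242.9  135.3 ] rot [ 3.1412e+00 -1.0000e-04  1.8917e+00] F [-1.6 -0.3  5.7] open 0.256 
 shift [-0.0007 -0.0006  0.0003] turn [ 0.0004 -0.0001 -0.0002]
[-0.10019518  0.21834419 -0.02975958]
```

drive_tool(targets=[0, 0, -0.003, 0, 0, 0, 0, 0, 0, -0.01, 0, 0, 0, 0, 0, 0, -0.02, 0, 0, 0, 0, 0, 0, -0.035, 0, 0, 0, 0, 0, 0, -0.05, 0, 0, 0, 0, 0, 0, -0.065, 0, 0, 0, 0, 0, 0, -0.08, 0, 0, 0, 0, 0, 0, -0.095, 0, 0, 0, 0, 0, 0, -0.1, 0, 0, 0, 0, 0, 0, -0.1, 0, 0, 0, 0, 0, 0, -0.1, 0, 0, 0, 0], force=60)

```text
clock: 5.0
eef_pos: [488.3, 242.8, 235.0]
tcp_rot: [3.141, -0.0, 1.892]
contact_force: [-0.6, -1.1, -1.8]
opening: 0.25
```

```bash
python3 -c "
from h import *
to([630,-19,235],np.radians(108.4));print(sense()['wrist_torque'])"
```

```text
t 5.0 pos [488.29 242.75 234.97] rot [ 3.1412e+00 -1.0000e-04  1.8917e+00] F [-0.6 -1.1 -1.8] open 0.25 
 shift [-0.2931  0.0519 -0.    ] turn [ 0.0004 -0.0001 -0.0002]
[-0.01586763 -0.04049446 -0.02800723]
```

drive_tool(targets=[-0.03, 0.005, 0, 0, 0, 0, 0, -0.065, 0.012, 0, 0, 0, 0, 0, -0.1, 0.018, 0, 0, 0, 0, 0, -0.135, 0.024, 0, 0, 0, 0, 0, -0.17, 0.03, 0, 0, 0, 0, 0, -0.205, 0.036, 0, 0, 0, 0, 0, -0.24, 0.042, 0, 0, 0, 0, 0, -0.265, 0.047, 0, 0, 0, 0, 0, -0.285, 0.05, 0, 0, 0, 0, 0, -0.293, 0.052, 0, 0, 0, 0, 0, -0.293, 0.052, 0, 0, 0, 0, 0, -0.293, 0.052, 0, 0, 0, 0, 0])

```text
clock: 6.0
eef_pos: [629.5, -18.5, 233.8]
tcp_rot: [-3.14, -0.001, 1.891]
contact_force: [0.4, 0.8, -1.1]
opening: 0.248
```

```bash
python3 -c "
from h import *
to([630,-19,195],np.radians(108.4));print(sense()['wrist_torque'])
f=grab_frame('scene');g=grab_frame('top')
import pickle;pickle.dump((f,g,sense()),open('f1.pkl','wb'))
c=f['color'][75:205,215:345];d=g['color'][130:230,250:350]
cv2.imwrite('pics/f.png',np.hstack([cv2.resize(x,(400,400),interpolation=cv2.INTER_CUBIC) for x in(c,d)]))"
```

```text
t 6.0 pos [629.5  -18.54 233.85] rot [-3.1399e+00 -1.1000e-03  1.8910e+00] F [ 0.4  0.8 -1.1] open 0.248 
 shift [-0.0006  0.0004  0.0388] turn [-0.0017 -0.0011 -0.0009]
[ 0.01824056  0.04607118 -0.00654002]
```

View pics/f.png

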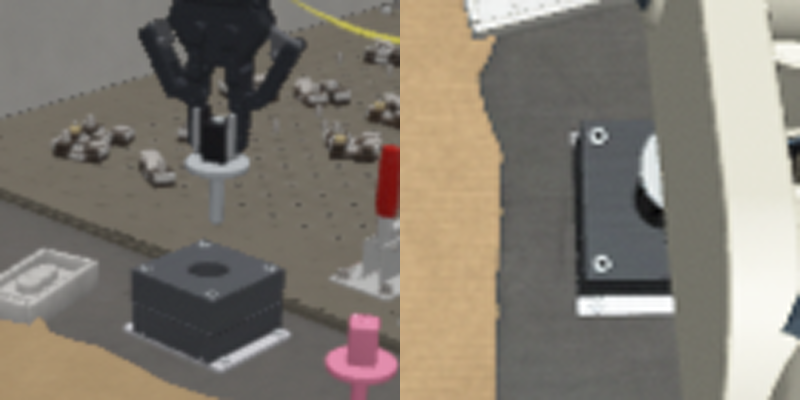

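```bash
python3 -c "
from h import *
import pickle
f,g,s=pickle.load(open('f1.pkl','rb'))
print(f['color'].mean(2).astype(int)[126:152,276:296])
for v in (145,145.5,146): print(atz(f,284.8,v,104.5))
print('proj of expected foot',proj(f,[629.5,-18.5,104.5]),'mouth',proj(f,[634.6,-15.9,62]))"
```

```text
[[174 183 180 170 114  47  30  24  23  22  24  27  57 103 113 126 153 176
  174 154]
 [180 184 184 178 145  99  88  74  61  54  36  37  75 130 161 176 181 185
  184 171]
 [172 182 184 183 178 174 172 167 148 137  99 100 134 174 181 184 185 185
  182 167]
 [131 156 175 181 182 183 184 183 179 178 174 173 177 183 183 183 182 178
  160 131]
 [109 121 135 150 157 167 176 177 178 180 180 179 177 176 170 162 150 136
  123 108]
 [106 106 114 121 126 132 137 137 138 140 140 139 137 138 134 128 122 113
  104 107]
 [106 108 110 110 109 113 119 120 122 122 121 122 121 120 116 107 105 106
  107 107]
 [108 108 108 107 107 107 108 108 116 117 117 116 111 110 110 106 107 107
  108 108]
 [111 109 107 107 106 105 104 105 116 122 119 113 109 109 108 101 104 101
  109 108]
 [109 107 107 107 107 106 104 106 119 124 121 116 108 108 108  97  91  98
  107 108]
 [107 107 107 107 108 108 106 106 118 124 121 117 108 106 106 104 103 106
  108 108]
 [106 107 107 107 108 109 108 107 119 124 121 116 107 105 105 105 105 105
  106 107]
 [103 106 107 108 109 110 111 108 120 124 120 115 108 106 106 105 103 101
  103 
[... 690 characters left out ...]
 107 108 108 107 107 107 108 111 111 105 106 106 106 107 107 107 107
  107 108]
 [108 107 106 106 107 106 107 106 105 101 100 104 106 105 106 107 107 108
  107 108]
 [108 107 107 106 106 106 106 105 105 104 104 105 105 105 106 107 108 107
  107 107]
 [108 109 108 108 107 107 107 106 106 106 106 107 106 106 106 107 107 107
  107 107]
 [108 108 108 107 107 106 107 107 108 107 107 107 108 107 107 108 107 107
  106 106]]
[638.34452888 -29.12835389 104.5       ]
[636.12363815 -26.61548752 104.5       ]
[633.91422454 -24.11560715 104.5       ]
proj of expected foot (np.float64(284.63508301691735), np.float64(147.07449401430614)) mouth (np.float64(282.0387845554003), np.float64(162.34121252610922))
```

drive_tool(targets=[-0.001, 0.0005, 0.015, 0, 0, 0, 0, -0.001, 0.0005, 0.03, 0, 0, 0, 0, -0.001, 0.0005, 0.035, 0, 0, 0, 0, -0.001, 0.0005, 0.045, 0, 0, 0, 0, -0.001, 0.0005, 0.055, 0, 0, 0, 0, -0.001, 0.0005, 0.06, 0, 0, 0, 0, -0.001, 0.0005, 0.064, 0, 0, 0, 0, -0.001, 0.0005, 0.064, 0, 0, 0, 0, -0.001, 0.0005, 0.064, 0, 0, 0, 0])

```text
clock: 6.85
eef_pos: [631.1, -19.6, 171.0]
tcp_rot: [3.142, -0.0, 1.892]
contact_force: [-0.2, 0.0, -1.6]
opening: 0.245
```

```bash
python3 -c "
from h import *
to([629.5,-20,161.3],np.radians(108.4));print(sense()['wrist_torque'])"
```

```text
t 6.85 pos [631.06 -19.58 170.95] rot [ 3.1416 -0.      1.8918] F [-0.2  0.  -1.6] open 0.245 
 shift [ 0.0001 -0.0016  0.0097] turn [ 0.     -0.     -0.0001]
[ 0.01139296  0.00536825 -0.01135538]
```

drive_tool(targets=[0, -0.0015, 0.002, 0, 0, 0, 0, 0, -0.0015, 0.004, 0, 0, 0, 0, 0, -0.0015, 0.006, 0, 0, 0, 0, 0, -0.0015, 0.007, 0, 0, 0, 0, 0, -0.0015, 0.008, 0, 0, 0, 0, 0, -0.0015, 0.009, 0, 0, 0, 0, 0, -0.0015, 0.01, 0, 0, 0, 0, 0, -0.0015, 0.011, 0, 0, 0, 0, 0, -0.0015, 0.011, 0, 0, 0, 0, 0, -0.0015, 0.011, 0, 0, 0, 0])

```text
clock: 7.68
eef_pos: [629.5, -20.1, 159.8]
tcp_rot: [-3.141, -0.0, 1.892]
contact_force: [-0.5, -0.1, -1.3]
opening: 0.249
```

```bash
python3 -c "
from h import *
to([629.5,-20,161.3],np.radians(108.4));print(sense()['wrist_torque'])"
```

```text
t 7.6833 pos [629.53 -20.06 159.81] rot [-3.1415e+00 -1.0000e-04  1.8918e+00] F [-0.5 -0.1 -1.3] open 0.249 
 shift [ 0.0001 -0.     -0.0015] turn [-0.0001 -0.0001 -0.0001]
[-0.02542446 -0.01373411  0.00331166]
```

drive_tool(targets=[0, 0, 0.0005, 0, 0, 0, 0, 0, 0, 0.001, 0, 0, 0, 0, 0, 0, 0.0015, 0, 0, 0, 0, 0, 0, 0.002, 0, 0, 0, 0, 0, 0, 0.002, 0, 0, 0, 0])

```text
clock: 8.1
eef_pos: [629.5, -20.1, 157.8]
tcp_rot: [-3.141, -0.0, 1.892]
contact_force: [0.5, 0.8, -2.7]
opening: 0.248
```

drive_tool(targets=[0, 0, 0.0005, 0, 0, 0, 0, 0, 0, 0.001, 0, 0, 0, 0, 0, 0, 0.0015, 0, 0, 0, 0, 0, 0, 0.002, 0, 0, 0, 0, 0, 0, 0.002, 0, 0, 0, 0])

```text
clock: 8.52
eef_pos: [629.5, -20.0, 155.7]
tcp_rot: [-3.141, -0.0, 1.892]
contact_force: [0.4, 0.8, -1.3]
opening: 0.25
```

drive_tool(targets=[0, 0, 0.0007, 0, 0, 0, 0, 0, 0, 0.0014, 0, 0, 0, 0, 0, 0, 0.002, 0, 0, 0, 0, 0, 0, 0.0027, 0, 0, 0, 0, 0, 0, 0.0034, 0, 0, 0, 0, 0, 0, 0.004, 0, 0, 0, 0, 0, 0, 0.004, 0, 0, 0, 0])

```text
clock: 9.1
eef_pos: [629.5, -20.1, 151.7]
tcp_rot: [-3.141, -0.0, 1.892]
contact_force: [-1.1, 0.4, -3.0]
opening: 0.252
```

```bash
python3 -c "
from h import *
to([629.5,-20,145.3]);print(sense()['wrist_torque'])
f=grab_frame('scene')
c=f['color'][105:205,225:345]
cv2.imwrite('pics/g.png',cv2.resize(c,None,fx=6,fy=6,interpolation=cv2.INTER_CUBIC))"
```

```text
t 9.1 pos [629.46 -20.09 151.71] rot [-3.1414e+00 -1.0000e-04  1.8918e+00] F [-1.1  0.4 -3. ] open 0.252 
 shift [0.0001 0.0001 0.0064] turn 0
[-0.01965172  0.02710876 -0.02540635]
```

View pics/g.png

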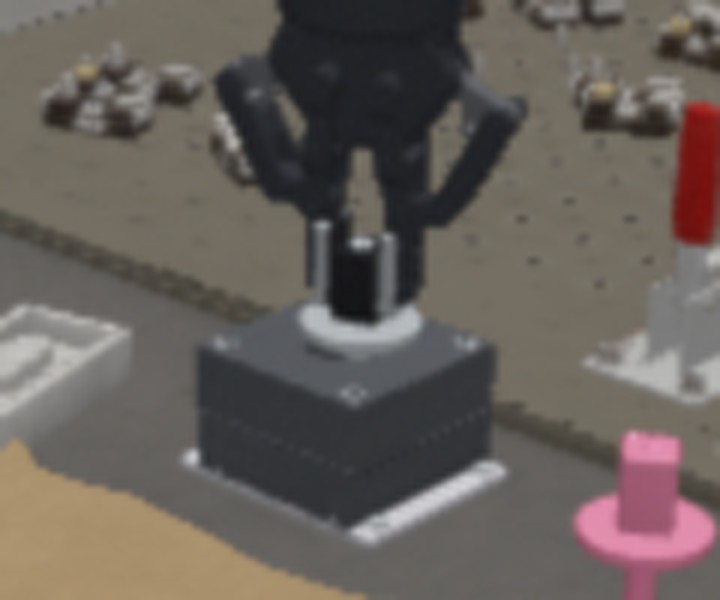

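The flange now hovers just above the jig top, with its shadow gap visible at crop (355,350), so the foot is in the hole. I'll continue gently.

drive_tool(targets=[0, 0, 0.0007, 0, 0, 0, 0, 0, 0, 0.0014, 0, 0, 0, 0, 0, 0, 0.002, 0, 0, 0, 0, 0, 0, 0.0027, 0, 0, 0, 0, 0, 0, 0.0034, 0, 0, 0, 0, 0, 0, 0.004, 0, 0, 0, 0, 0, 0, 0.0045, 0, 0, 0, 0, 0, 0, 0.0045, 0, 0, 0, 0])

```text
clock: 9.82
eef_pos: [629.5, -20.1, 147.2]
tcp_rot: [-3.141, -0.0, 1.892]
contact_force: [-0.8, 0.1, -1.4]
opening: 0.243
```

drive_tool(targets=[0, 0, 0.0003, 0, 0, 0, 0, 0, 0, 0.0006, 0, 0, 0, 0, 0, 0, 0.0009, 0, 0, 0, 0, 0, 0, 0.001, 0, 0, 0, 0, 0, 0, 0.001, 0, 0, 0, 0])

```text
clock: 10.23
eef_pos: [629.6, -20.0, 146.4]
tcp_rot: [3.142, -0.0, 1.892]
contact_force: [-0.6, 0.3, -1.6]
opening: 0.248
```

drive_tool(targets=[0, 0, 0.0003, 0, 0, 0, 0, 0, 0, 0.0005, 0, 0, 0, 0, 0, 0, 0.0008, 0, 0, 0, 0, 0, 0, 0.0008, 0, 0, 0, 0])

```text
clock: 10.57
eef_pos: [629.5, -20.1, 145.5]
tcp_rot: [-3.142, -0.0, 1.892]
contact_force: [0.6, -0.5, -1.2]
opening: 0.25
```

drive_tool(targets=[0, 0, 0.0002, 0, 0, 0, 0, 0, 0, 0.0004, 0, 0, 0, 0, 0, 0, 0.0005, 0, 0, 0, 0, 0, 0, 0.0005, 0, 0, 0, 0])

```text
clock: 10.9
eef_pos: [629.6, -20.1, 145.4]
tcp_rot: [3.142, 0.0, 1.892]
contact_force: [-1.9, -0.8, 3.5]
opening: 0.246
```

drive_tool(targets=[0, 0, 0.0002, 0, 0, 0, 0, 0, 0, 0.0003, 0, 0, 0, 0, 0, 0, 0.0003, 0, 0, 0, 0])

```text
clock: 11.15
eef_pos: [629.6, -20.1, 145.4]
tcp_rot: [3.141, 0.0, 1.892]
contact_force: [-2.8, 0.1, 6.1]
opening: 0.245
```

```bash
python3 -c "
from h import *
to([629.5,-20,145.3]);print(sense()['wrist_torque'])
f=grab_frame('scene')
c=f['color'][120:200,240:340]
cv2.imwrite('pics/i.png',cv2.resize(c,None,fx=7,fy=7,interpolation=cv2.INTER_CUBIC))"
```

```text
t 11.15 pos [629.56 -20.09 145.38] rot [3.1415e+00 1.0000e-04 1.8918e+00] F [-2.8  0.1  6.1] open 0.245 
 shift [ 0.0001 -0.      0.0001] turn 0
[ 0.03068529  0.49578306 -0.03933516]
```

View pics/i.png

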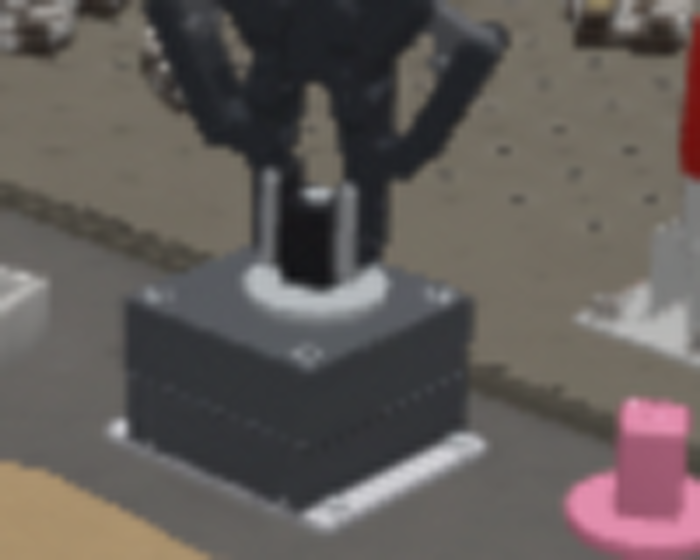

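The flange (crop 315,290) lies on the jig top with no gap. The height matches home and the contact force is light. I'll let go and lift.

drive_tool(targets=[0, 0, 0, 0, 0, 0, 0.3, 0, 0, 0, 0, 0, 0, 0.4, 0, 0, 0, 0, 0, 0, 0.6, 0, 0, 0, 0, 0, 0, 0.8, 0, 0, 0, 0, 0, 0, 0.8, 0, 0, 0, 0, 0, 0, 0.8, 0, 0, -0.01, 0, 0, 0, 0.8, 0, 0, -0.03, 0, 0, 0, 0.8, 0, 0, -0.06, 0, 0, 0, 0.8, 0, 0, -0.09, 0, 0, 0, 0.8, 0, 0, -0.12, 0, 0, 0, 0.8, 0, 0, -0.12, 0, 0, 0, 0.8])

```text
clock: 12.2
eef_pos: [632.3, -20.2, 272.0]
tcp_rot: [3.132, 0.003, 1.892]
contact_force: [0.4, 0.1, 0.9]
opening: 0.8
```

```bash
python3 -c "
from h import *
to([629.5,-20,145.3])
f=grab_frame('scene')
c=f['color'][90:260,170:400]
d=f['color'][130:190,240:330]
cv2.imwrite('pics/j.png',np.hstack([cv2.resize(x,(400,int(400*x.shape[0]/x.shape[1]+.5)),interpolation=cv2.INTER_CUBIC)[:266] for x in(c,d)]))"
```

```text
t 12.2 pos [632.3  -20.17 272.04] rot [3.1324 0.0034 1.8918] F [0.4 0.1 0.9] open 0.8 
 shift [ 0.0015 -0.0038  0.1267] turn 0
```

View pics/j.png

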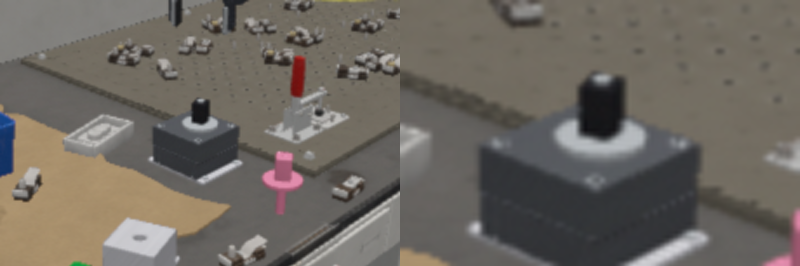

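The released pin stands upright with its flange flat on the jig. The parking block is empty and the bystanders look undisturbed. I'll let the arm settle and hand in.

drive_tool(targets=[0, 0, 0, 0, 0, 0, 0.8, 0, 0, 0, 0, 0, 0, 0.8, 0, 0, 0, 0, 0, 0, 0.8, 0, 0, 0, 0, 0, 0, 0.8])

```text
clock: 12.58
eef_pos: [629.0, -20.0, 263.5]
tcp_rot: [-3.139, -0.001, 1.892]
contact_force: [0.1, -0.3, -0.1]
opening: 0.798
```

```bash
python3 -c "
from h import *
to([629.5,-20,265]); print(sign_off())"
```

```text
t 12.5833 pos [628.96 -20.05 263.51] rot [-3.1395e+00 -8.0000e-04  1.8918e+00] F [ 0.1 -0.3 -0.1] open 0.798 
 shift [-0.0001  0.0005 -0.0015] turn 0
the job is handed in; nothing more can be done
None
```

The pin is locked in the jig and released, and I handed the job in at about 12.6 s.

- **No sweep:** the blind hole showed up in the top camera picture, about 6.4 mm off the pocket's centre line. I lowered the pin over that spot and it dropped straight in, so there was no sweep over the floor. No push on the sprung floor showed in the force readings taken between moves.
- **Fully home:** the pin met resistance at a tool height of 145.4 mm, against 145.3 mm expected for home. The highest force read there was about 6 N, against the 40 N limit on the jig.
- **Last picture:** the pin stands upright with its flange flat on the jig and the parking block is empty. The bystanders visible in that picture looked undisturbed, but I compared them only by eye.
- **After release:** the gripper is clear, with about 0 N on the tool.
- **One disagreement:** before insertion, the scene camera put the pin's foot about 1.5 pixels (roughly 3 mm) off its expected place. The height at which the pin came home did not bear that out.

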